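# Unlock and draw out the spring-return tip shuttle, and hold it at the mark

## Robot

A 6-joint arm with a two-finger parallel gripper is mounted at the origin on a cart in front of the work surface, level with it; the furniture and walls round the work are solid. World frame = base frame: x ahead of the robot, y to its left, z up, the work surface at z = 0. Lengths are in mm, angles in degrees, forces in N, time in s.
With the tool pointing down it reaches from about 300 to 850 mm from the base axis. Payload 4.2 kg.
Tool frame: the origin (TCP) lies midway between the tips of the shut fingers; the grasp point (between the pads) lies pinch_z behind it (pinch_z is the distance from the TCP to the grasp point, in mm); z points along the fingers, y is the line along which they close (so a half turn about z gives the same grasp; the last joint's range is limited). The gripper opens to 91 mm and grips with 3 to 60 N. Pads are 32 mm wide; open, the fingers measure 118 mm over their backs; the gripper's body (76 mm by 178 mm) begins 60 mm behind the grasp point.
Start: joints at [-77.865, 18.312, 89.639, -0, 72.044, -1.146], TCP at [132.097, -559.637, 213.976] pointing down, gripper open.
Joint ranges: [-177.97, 177.97], [-48.28, 115.42], [12.27, 149.76], [-77.06, 257.06], [2.81, 150.46], [-146.56, 146.56]. Speed limits (degrees/s): [147.25, 147.25, 180, 180, 180, 180].

## Interface

Orientations are given as [roll, pitch, yaw] about the fixed x, y, z axes, in that order (R = Rz(yaw) Ry(pitch) Rx(roll)).
In Python, from workcell import state, grab_frame, job_done, masks_of, landmark_of, pinch_z gives the robot as it stands. The module is installed in compiled form; this text tells all that it offers.
- The arm moves only by the tool move_arm, never from a script. Its argument "plan" is a list of rows, each an object of numbers: "x", "y", "z": the shift along the tool's x, y, z in mm; "rx", "ry", "rz": the turn, a rotation vector about the tool's x, y, z in rad. A call has 1 to 10 rows; each row shifts and turns the commanded pose from where the row before left it, along the tool's axes as they then stand; what a row does not reach is not made up. A row lasts 1/10 s, in which the tool goes at most 50 mm and 8.59 degrees, less where a joint would pass 70% of its speed; a pose out of reach is approached as far as the arm can. A call is refused whole if a number of a shift passes 50 or a number of a turn 0.15, either way. A call with a gripper value outside its range is refused whole. "grip" is the opening, from 0 (shut) to 1 (fully open), set as the call begins (left out, the last holds). The fingers move at their own pace and stop on an object; "squeeze" is the grip in N (left out, the last holds). Time passes only in rows, so rows that do not move let the fingers close. It gives the time, the measured TCP pose, the force, the opening and the grip force at its end, in the units of the state.
- state(): the state, without advancing time (a new reading comes with each control period).
- grab_frame(name): name is "side" or "top" or "wrist"; returns a dict with "img" (480x640x3 uint8, red, green, blue), "z_map" (480x640 float32, mm along the optical axis (not along the pixel's ray), 0 where there is no reading), "fx", "fy", "cx", "cy" (pixels), "rvec" (rotation vector, rad) and "tvec" (3), from world to camera coordinates, as OpenCV has them. Camera axes: x right, y down, z forward; pixel columns grow to the right and rows downward; lengths in mm; the calibration is good to about 2 mm. A picture is of the moment at which its call begins.
- job_done(): hands the job in; it is judged then, once.
Trained networks look in the newest picture that a camera, given by its name, has taken for a name from the list of things; names that differ only in an ending like _2 or _b are one class to them, and where a whole thing is asked for, a point or a joint stands for the part that bears it (a point fixed in the world has none). Each returns a list of dicts, best first, with "p" (0 to 1); they miss things now and then, are a little off and sometimes report something else, mostly with a low value. They report only what shows in the picture. A call takes as long as a camera call. They do not tell look-alikes from the thing itself.
- masks_of(camera, label): "pixels" (480x640 bool, what is visible of it) and "box" ([centre column, centre row, width, height] in pixels, round what is visible of it).
- landmark_of(camera, label): "point" ([column, row] in pixels: a listed point, or the origin of a listed thing).
The state is a dict: "time_s": time; "qpos": joint angles; "qvel": joint speeds; "effort": joint torques, N m; "ee_pos": TCP position; "ee_rot": TCP orientation; "force": force on the tool from outside, world axes, zero at the start; "torque": the same for the moment, N m; "gripper_width": finger opening in mm; "gripper_force": force on a finger pad.
Only numpy, scipy, OpenCV 4.12 (cv2) and the standard library are available. Lean on these libraries where they do the work, as an engineer would, in place of code of your own. Each camera call takes 0.05 s, during which the arm holds its last target. There are 200 camera calls.

## Task

On the blue tip-loading fixture, slide the dark lock bar out along its channel until it meets the red stop block, so that it no longer blocks the shuttle. Then take the shuttle's red handle, pull the shuttle out against its spring until its black pointer stands level with the red index mark, and finish while still holding it there, so that the copper electrode tip is presented clear of the housing. Keep the tip standing in its nest and leave the other things on the bench alone.

Things in the scene. Friction and masses are not known exactly. Their poses are not given: they have to be found in the camera images.
- fixture: fixed blue fixture, plate 230 x 80 x 10 mm (x -145..+85, y -40..+40 mm from the origin, which is on the bench), at the front widened to y -60 mm; a side arm to y +128 mm carries the lock-bar channel. Blue spring housing at the rear (x +18..+85 mm), 60 mm high. +x points away from the robot side; the shuttle is pulled along -x, the lock bar slides open along +y
- lock_bar: loose dark steel bar 14 x 92 x 10 mm along its own y, about 0.2 kg, origin in the middle of its underside; lies 34 mm above the bench in a straight channel (1.5 mm play, cheeks 46 mm high) under a strap whose top is 50 mm up. Locked it crosses over the shuttle in front of its brass lug, origin at fixture y 30..36 mm; open, at the stop, at 66 mm. Stays where put; may rub with up to 15 N
- lock_knob (a point): middle of the grip length of the upright red round knob on the lock bar, at the bar's y +33 mm: 18 mm diameter, 48 to 90 mm above the bench; this point 72 mm above it. Can be gripped from above at any yaw; the strap, channel and stop round it are at most 52 mm high
- lock_outer_end (a point): centre of the outer (+y) end face of the lock bar, the face that meets the stop
- lock_stop (a point): centre of the inner face of the red stop block at the outer end of the channel, where the outer end of the bar comes to rest; top of the block 52 mm above the bench
- shuttle: steel slide 44 mm wide, top 32 mm above the bench, travel 75 mm along fixture -x; origin 12 mm above the fixture's when home. A spring draws it home: about 4 N at home, 90 N/m more as it comes out (6.5 to 9 N at the mark); it does not stay out by itself. A brass lug on top (44 mm up) meets the lock bar, with 4 to 8 mm play, when locked
- shuttle_handle (a point): middle of the shuttle's upright red round handle, 18 mm diameter (a 26 mm washer, 4 mm thick, at its foot), from 32 to 86 mm above the bench; this point is 64 mm above the bench. Can be gripped from above; nothing within 30 mm of it is higher than 36 mm, and the lock-bar channel and strap (50 mm high) begin 33 mm behind it (+x)
- handle_home (a point): fixed point of the fixture where shuttle_handle is when the shuttle is fully home
- pointer (a point): tip of the black pointer line on the right (-y) side of the shuttle, 28 mm above the bench; moves with the shuttle, 20 mm behind (+x) the handle
- index_mark: small fixed red block with a white line on top, 5 mm wide along x, 10 mm along y, 17 mm high, on the steel scale strip to the right of the shuttle; its line is 33 to 56 mm from the home pointer along fixture -x. Same axes as the fixture; origin at the middle of its underside, 14 mm above the bench
- mark_line (a point): point on the index mark beside the pointer's path: the pointer must stand level with it along fixture x (they stay about 4 mm apart in y)
- electrode_tip: loose copper electrode tip 20 mm diameter, 24 mm high, 45 g, standing 10 mm deep in a round nest (1 to 1.5 mm play) of the shuttle; under the housing's roof when the shuttle is home. Origin at the middle of its foot; z up
- nest (a point): centre of the floor of the nest in the shuttle, where the tip's foot rests
- spare_tip: bystander: loose spare copper electrode tip 20 x 20 x 26 mm standing to the left of the fixture; origin under its foot
- setting_block: bystander: loose ground steel block 25 x 25 x 12 mm lying in front of the fixture, to the right; origin under its middle
- magnet_dish: bystander: loose round steel dish 68 mm diameter, 17 mm high, at the left; origin under its middle
Not all that is in view belongs to the job. Of the things that look like the lock_bar, the larger one is meant.

How it is judged:
By the outcome, as a careful person would: the job done as asked, in the order asked, and still so for the second after the job is handed in, while the arm keeps its last pose, push and grip.
It also fails if it takes over 45 s, if anything falls off the work surface, if the arm or the gripper's body presses on something with over 40 N, if the wrist force passes 120 N, or if a joint passes its speed limit or range.

## Working session

There is one attempt and no reset: what is moved stays moved. The work goes in short steps, Python scripts to look and compute and a tool call to move; the robot and the scene stay as the last step left them, time stands still between calls to the robot, and variables do not carry over. Pictures are saved under pics/ and viewed, at most 10 in all, crops included, and the job is handed in when it is done.

Besides the shell and the picture viewer there is one more tool, called after "Request:" by a JSON object that holds its "name" and its "arguments", one argument or row to a line. move_arm: Moves the arm, as the interface text tells. Its arguments: {"type":"object","properties":{"plan":{"type":"array","items":{"type":"object","properties":{"x":{"type":"number"},"y":{"type":"number"},"z":{"type":"number"},"rx":{"type":"number"},"ry":{"type":"number"},"rz":{"type":"number"}}}},"grip":{"type":"number"},"squeeze":{"type":"number"}},"required":["plan"]}

```bash
mkdir -p pics
cat > h.py <<'E'
import numpy as np, cv2
from workcell import *
def cam(f):
    R=cv2.Rodrigues(np.array(f["rvec"],float))[0]; return R,np.array(f["tvec"],float).ravel()
def ray(f,p):
    R,t=cam(f); d=R.T@np.array([(p[0]-f["cx"])/f["fx"],(p[1]-f["cy"])/f["fy"],1.]); return -R.T@t,d
def at_z(f,p,z):
    o,d=ray(f,p); return o+d*(z-o[2])/d[2]
def tri(obs):
    A=np.zeros((3,3));b=np.zeros(3)
    for f,p in obs:
        o,d=ray(f,p); d=d/np.linalg.norm(d); P=np.eye(3)-np.outer(d,d); A+=P;b+=P@o
    x=np.linalg.solve(A,b); 
    return x,[np.linalg.norm(np.cross(x-o,d/np.linalg.norm(d))) for o,d in [ray(f,p) for f,p in obs]]
def save(f,n): cv2.imwrite("pics/"+n,cv2.cvtColor(f["img"],cv2.COLOR_RGB2BGR))
E
cat > m.py <<'E'
from h import *
np.set_printoptions(precision=1,suppress=True)
s=state(); print(pinch_z if not callable(pinch_z) else pinch_z(),s["ee_pos"],s["ee_rot"],s["time_s"],s["gripper_width"])
F={c:grab_frame(c) for c in("side","top","wrist")}
for c in F: save(F[c],c+"0.png")
Z=dict(lock_knob=72,lock_outer_end=39,lock_stop=39,shuttle_handle=64,handle_home=64,pointer=28,mark_line=28,fixture=0,electrode_tip=22,lock_bar=34,nest=22)
for l,z in Z.items():
    for c in F:
        for r in landmark_of(c,l)[:3]:
            print(l,c,round(r["p"],2),np.array(r["point"]),at_z(F[c],r["point"],z))
E
python3 m.py
```

```text
18.8 [ 132.  -559.1  213.1] [-179.9    0.    13.3] 0.0 91.51020891577116
lock_knob side 0.54 [295.7 254.8] [523.8 358.5  72. ]
lock_knob top 0.75 [303.9 219.1] [544.5 321.   72. ]
lock_knob top 0.68 [273.1 235.1] [511.6 380.   72. ]
lock_knob top 0.54 [500.7 263.2] [468.7 -63.2  72. ]
lock_outer_end side 0.68 [293.8 278.8] [499.6 409.6  39. ]
lock_outer_end side 0.21 [327.7 255. ] [489.6 264.8  39. ]
lock_outer_end top 0.6 [266.1 239.9] [504.4 397.1  39. ]
lock_stop side 0.68 [289. 280.] [506.2 419.4  39. ]
lock_stop top 0.72 [252.9 239.9] [503.7 423.7  39. ]
shuttle_handle side 0.86 [326.5 254.3] [468.9 309.5  64. ]
shuttle_handle side 0.27 [279.7 260.8] [549.3 388.2  64. ]
shuttle_handle top 0.57 [308.5 256.5] [472.1 310.2  64. ]
handle_home side 0.69 [321.3 262.4] [459.2 353.2  64. ]
handle_home side 0.64 [326.3 250.7] [478.8 291.8  64. ]
handle_home side 0.43 [290.8 268.7] [505.1 411.5  64. ]
handle_home top 0.64 [307.4 260.1] [465.  312.1  64. ]
pointer side 0.55 [319.8 259.5] [506.  275.8  28. ]
pointer top 0.85 [329.6 247.4] [493.4 269.1  28. ]
mark_line side 0.39 [345.2 262.9] [441.5 265.3  28. ]
fixture side 0.56 [295.9 271.6] [554.5 311.8   0. ]
fixture top 0.85 [303.6 220.9] [549.2 324.7   0. ]
lock_bar side 0.62 [300.  267.3] [521.7 345.   34. ]
lock_bar top 0.72 [288.2 234.4] [517.1 353.5  34. ]
lock_bar top 0.66 [487.3 257.3] [481.5 -48.7  34. ]
lock_bar top 0.65 [196.9 226. ] [529.2 538.6  34. ]
nest side 0.73 [323.2 255.7] [514.9 241.6  22. ]
nest side 0.69 [279.8 261.3] [596.4 317.9  22. ]
nest top 0.64 [305.6 202. ] [585.8 320.8  22. ]
```

Run:
```python
import cv2,numpy as np
t=cv2.imread("pics/top0.png");s=cv2.imread("pics/side0.png")
a=cv2.resize(t[150:300,160:360],(800,600),interpolation=cv2.INTER_CUBIC)
cv2.imwrite("pics/tc.png",a)
cv2.imwrite("pics/ov.png",np.hstack([cv2.resize(t,(400,300)),cv2.resize(s,(400,300))]))
```

```text
(no output)
```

View pics/tc.png

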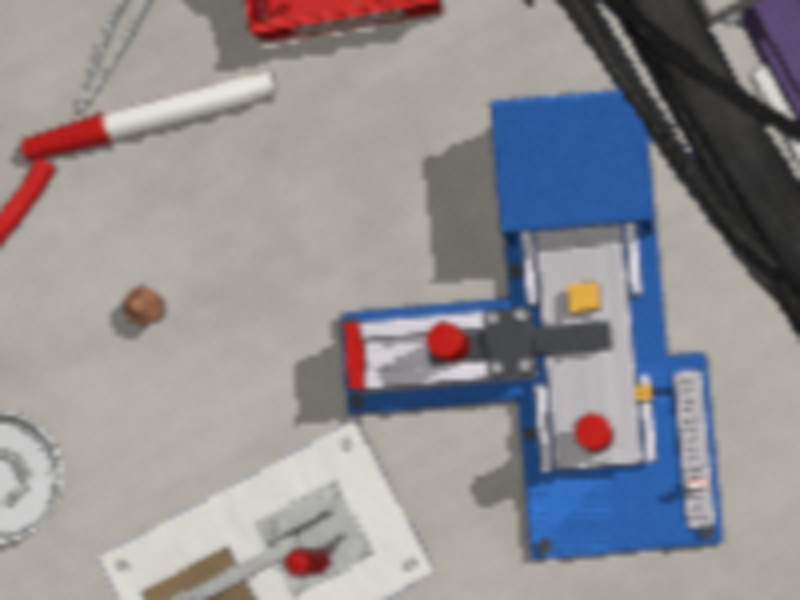

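View pics/ov.png

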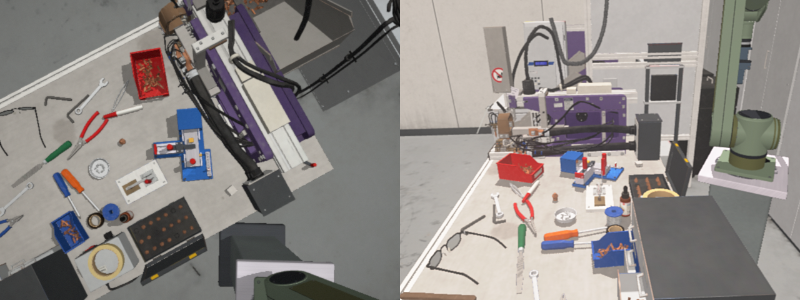

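Top crop (4x, offset 160,150): lock knob at (447,341), handle (593,432), pointer ~(672,392), red mark (698,483), stop at (355,353). A tall dark machine with hoses stands to the right rear. I'll check heights along the way.

```bash
cat > o.py <<'E'
from h import *
np.set_printoptions(precision=1,suppress=True,linewidth=200)
G=np.full((20,26),-1.)  # x 0..1000 step50 ; y -600..700 step 50
for c in("top","side"):
    f=grab_frame(c);R,t=cam(f);z=f["z_map"]
    v,u=np.nonzero(z>0);d=z[v,u]
    P=(np.c_[(u-f["cx"])/f["fx"]*d,(v-f["cy"])/f["fy"]*d,d]-t)@R
    i=(P[:,0]//50).astype(int);j=((P[:,1]+600)//50).astype(int)
    k=(i>=0)&(i<20)&(j>=0)&(j<26)&(P[:,2]<900)
    np.maximum.at(G,(i[k],j[k]),P[k,2])
    print(c,"cam at",-R.T@t)
    if c=="top":
        for n,p in dict(knob=(447,341),handle=(593,432),mark=(698,483),ptr=(672,392),stop=(362,353),bs1=(492,102),bs2=(640,92),fr1=(530,558),fr2=(720,542)).items():
            q=(160+p[0]/4-.4,150+p[1]/4-.4);h=dict(knob=90,handle=86,mark=31,ptr=28,stop=52,bs1=60,bs2=60,fr1=10,fr2=10)[n]
            print(n,at_z(f,q,h),z[int(q[1]+.5),int(q[0]+.5)])
print("y  ",np.arange(-600,700,50))
for i in range(20): print(i*50,G[i].astype(int))
E
python3 o.py
```

```text
top cam at [ 424.7  275.3 1093.8]
knob [510.5 381.5  90. ] 1008.2239
handle [469.  310.6  86. ] 1012.3799
mark [447.1 258.9  31. ] 1062.1449
ptr [492.9 273.2  28. ] 1087.7365
stop [506.6 427.5  52. ] 1047.6255
bs1 [632.6 366.4  60. ] 1048.9308
bs2 [639.6 293.1  60. ] 997.1925
fr1 [406.8 343.7  10. ] 1094.3021
fr2 [417.6 246.5  10. ] 1085.0917
side cam at [ -58.5 1291.   586. ]
y   [-600 -550 -500 -450 -400 -350 -300 -250 -200 -150 -100  -50    0   50  100  150  200  250  300  350  400  450  500  550  600  650]
0 [ -1  -1  -1 581 596 603  -1  -1  -1  -1 215 217 217 217  17   5  -1  -1  -1  -1  -1  -1  -1   4 208 209]
50 [524 558 559 579 584 603 604  -1   3  14 602 545 411 273  16   6  -1  -1  -1  -1  -1   3  22  93  92 209]
100 [519 558 339 570 581 600 604  -1   2   6 603 581 433 296   6   6  -1  -1  -1 169 170 104 117 118 113 208]
150 [ -1  -1  -1  -1  -1  -1  -1  -1  -1 605 604 581 321   2   0  -1  -1 167 169 168 168  93 118 118 117  93]
200 [ -1  -1  -1  -1  -1  -1  -1  -1  -1  -1  -1  -1  -1  -1  -1  -1   4 169 168  39  39  39 116 117  67  53]
250 [ -1  -1  -1  -1  -1  -1  -1  -1 
[... 912 characters left out ...]
301 261 207  89  40  43  41  12  10  11]
700 [ -1  -1  -1  -1  -1  -1  -1  -1  -1  -1  -1 284 287 286 307 311 307 294 294 134  68  54  68  11  12   4]
750 [ -1  -1  -1  -1  -1  -1  -1  -1  -1  -1 287 286 180 175 279 267 295 294 289 140 103  45  69   5   6   5]
800 [ -1  -1  -1  -1  28  -1  -1  -1  -1  -1 306 182 387 501 526 528 517 467 297 190 184  68  70   5   5   4]
850 [ -1  -1  -1  -1  48  50  -1  -1  -1  -1 294 265 469 493 495 469 320 529 529 529 205   5   5   4   3  -1]
900 [588 496 422 373 333  90  65  -1  -1  -1  -1 246 111  98 464 459 401 528 529 529 132   4   4   0  -1  -1]
950 [ -1  -1  -1 332 322 308  51  -1  -1  -1  -1 148 129  70  57 356 377  61 529 227 182   4  -1  -1  -1  -1]
```

Request:
{"name": "move_arm", "arguments": {
  "plan": [
    {"z": -45},
    {"z": -45},
    {"z": -45},
    {"z": -45},
    {"z": -45},
    {"x": 36, "y": -28},
    {"x": 36, "y": -28},
    {"x": 36, "y": -28},
    {"x": 36, "y": -28},
    {"x": 36, "y": -28}
  ],
  "grip": 1
}}

```text
schema error: expected keys x, y, z, rx, ry, rz
```

Request:
{"name": "move_arm", "arguments": {
  "plan": [
    {"x": 0, "y": 0, "z": -45, "rx": 0, "ry": 0, "rz": 0},
    {"x": 0, "y": 0, "z": -45, "rx": 0, "ry": 0, "rz": 0},
    {"x": 0, "y": 0, "z": -45, "rx": 0, "ry": 0, "rz": 0},
    {"x": 0, "y": 0, "z": -45, "rx": 0, "ry": 0, "rz": 0},
    {"x": 0, "y": 0, "z": -45, "rx": 0, "ry": 0, "rz": 0},
    {"x": 36, "y": -28, "z": 0, "rx": 0, "ry": 0, "rz": 0},
    {"x": 36, "y": -28, "z": 0, "rx": 0, "ry": 0, "rz": 0},
    {"x": 36, "y": -28, "z": 0, "rx": 0, "ry": 0, "rz": 0},
    {"x": 36, "y": -28, "z": 0, "rx": 0, "ry": 0, "rz": 0},
    {"x": 36, "y": -28, "z": 0, "rx": 0, "ry": 0, "rz": 0}
  ],
  "grip": 1
}}

```text
time_s: 2.9
ee_pos: [275.8, -380.4, 439.1]
ee_rot: [180.0, -0.0, 13.2]
force: [0.7, -0.3, 0.4]
gripper_width: 91.3
gripper_force: 0.0
```

Request:
{"name": "move_arm", "arguments": {
  "plan": [
    {"x": 36, "y": -28, "z": 0, "rx": 0, "ry": 0, "rz": 0},
    {"x": 36, "y": -28, "z": 0, "rx": 0, "ry": 0, "rz": 0},
    {"x": 36, "y": -28, "z": 0, "rx": 0, "ry": 0, "rz": 0},
    {"x": 36, "y": -28, "z": 0, "rx": 0, "ry": 0, "rz": 0},
    {"x": 36, "y": -28, "z": 0, "rx": 0, "ry": 0, "rz": 0},
    {"x": 17, "y": -41, "z": 0, "rx": 0, "ry": 0, "rz": 0},
    {"x": 17, "y": -41, "z": 0, "rx": 0, "ry": 0, "rz": 0},
    {"x": 17, "y": -41, "z": 0, "rx": 0, "ry": 0, "rz": 0},
    {"x": 17, "y": -41, "z": 0, "rx": 0, "ry": 0, "rz": 0},
    {"x": 17, "y": -41, "z": 0, "rx": 0, "ry": 0, "rz": 0}
  ]
}}

```text
time_s: 3.9
ee_pos: [453.6, 16.4, 439.1]
ee_rot: [180.0, -0.0, 13.3]
force: [0.9, -0.4, 0.0]
gripper_width: 91.3
gripper_force: 0.0
```

Request:
{"name": "move_arm", "arguments": {
  "plan": [
    {"x": 17, "y": -41, "z": 0, "rx": 0, "ry": 0, "rz": 0},
    {"x": 17, "y": -41, "z": 0, "rx": 0, "ry": 0, "rz": 0},
    {"x": 17, "y": -41, "z": 0, "rx": 0, "ry": 0, "rz": 0},
    {"x": 3, "y": -45, "z": 0, "rx": 0, "ry": 0, "rz": 0},
    {"x": 3, "y": -45, "z": 0, "rx": 0, "ry": 0, "rz": 0},
    {"x": 3, "y": -45, "z": 0, "rx": 0, "ry": 0, "rz": 0},
    {"x": 3, "y": -45, "z": 0, "rx": 0, "ry": 0, "rz": 0},
    {"x": 0, "y": 0, "z": 0, "rx": 0, "ry": 0, "rz": 0.13}
  ]
}}

```text
time_s: 4.7
ee_pos: [444.2, 328.9, 437.5]
ee_rot: [-179.9, 0.1, 6.0]
force: [1.5, -1.8, 0.0]
gripper_width: 91.0
gripper_force: 0.0
```

```bash
cat > m2.py <<'E'
from h import *
import sys,pickle
np.set_printoptions(precision=1,suppress=True)
s=state(); print(s["ee_pos"],s["ee_rot"],s["time_s"],np.array(s["qpos"]))
f=grab_frame("wrist"); save(f,sys.argv[1]); R,t=cam(f); print("cam",-R.T@t)
pickle.dump(f,open(sys.argv[1]+".pkl","wb"))
Z=dict(lock_knob=72,lock_outer_end=39,lock_stop=39,shuttle_handle=64,handle_home=64,pointer=28,mark_line=28,fixture=0,lock_bar=34)
for l,z in Z.items():
        for r in landmark_of("wrist",l)[:2]:
            print(l,round(r["p"],2),np.array(r["point"]),at_z(f,r["point"],z))
E
python3 m2.py w1.png
```

```text
[444.2 328.9 437.5] [-179.9    0.1    6. ] 4.7 [ 35.2  13.6  65.    0.1 101.5 119.3]
cam [517.1 337.3 608.1]
lock_knob 0.64 [292.  140.6] [512.6 386.2  72. ]
lock_stop 0.76 [265.1 143. ] [504.7 428.8  39. ]
shuttle_handle 0.65 [342.3 178.6] [466.8 309.6  64. ]
shuttle_handle 0.22 [340.1  89.8] [586.6 326.6  64. ]
handle_home 0.74 [343.4 178.5] [467.1 308.1  64. ]
pointer 0.85 [366.1 162. ] [492.4 274.3  28. ]
mark_line 0.4 [365.8 194. ] [443.5 268.3  28. ]
fixture 0.71 [338.5 123.3] [545.7 322.3   0. ]
lock_bar 0.6 [315.8 141.8] [514.2 354.   34. ]
```

View pics/w1.png

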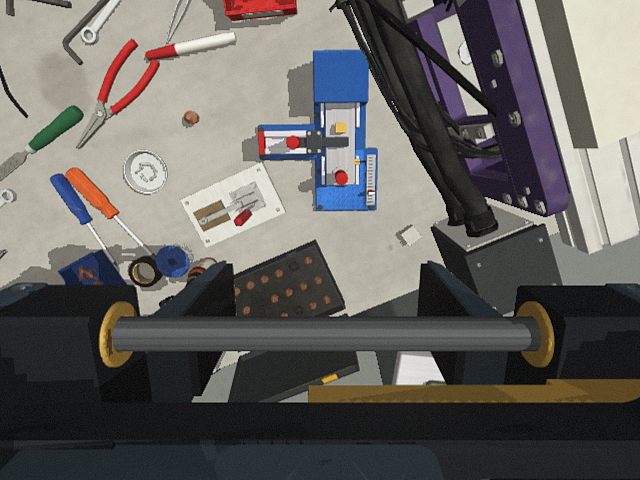

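The wrist view shows the fixture centred at about (340,130), the knob at (292,141), the handle at (342,178), the pointer at (362,160) and the mark near (370,192). Hoses pass right-rear at (390..480,60..220), so I'll check the gripper body's clearance to them.

```bash
cat > c.py <<'E'
from h import *
import pickle
np.set_printoptions(precision=1,suppress=True)
def cloud(f):
    R,t=cam(f);z=f["z_map"].copy(); v,u=np.nonzero(z>0);d=z[v,u]
    return (np.c_[(u-f["cx"])/f["fx"]*d,(v-f["cy"])/f["fy"]*d,d]-t)@R
w=cloud(pickle.load(open("w1.png.pkl","rb")))
w=w[(w[:,2]<330)&(w[:,0]>400)]
w=w[(w[:,2]>95)]
w=w[(abs(w[:,1]-300)<260)&(w[:,0]<800)]
def dist(P,lo,hi): return np.linalg.norm(np.maximum(0,np.maximum(lo-P,P-hi)),axis=1)
for n,c in dict(knob=(511,383),knobopen=(507,416),handle=(468,310),pulled=(420,305)).items():
  for yaw in (6,-24,-54,186,156,126,216):
    a=np.radians(yaw);d=w-np.array([*c,45]);L=np.c_[d[:,0]*np.cos(a)+d[:,1]*np.sin(a),-d[:,0]*np.sin(a)+d[:,1]*np.cos(a),d[:,2]]
    b=dist(L,np.array([-38,-89,79]),np.array([38,89,300]));k=dist(L,np.array([38,-45,130]),np.array([100,45,300]))
    print(n,yaw,b.min(),w[b.argmin()],k.min(),w[k.argmin()])
E
python3 c.py
```

```text
knob 6 40.68388773195612 [578.3 264.5 114.3] 51.238685875322524 [646.7 308.3 204.6]
knob -24 60.55269054824928 [550.3 241.5 122.9] 36.78224544835945 [610.5 275.7 248.6]
knob -54 66.61599542106435 [410.4 439.2 122.1] 40.87357053168833 [634.4 299.  220.2]
knob 186 40.68388773195612 [578.3 264.5 114.3] 45.743888951251186 [404.9 439.9 135.3]
knob 156 60.5526905482493 [550.3 241.5 122.9] 42.942057894031 [406.2 443.5 137.2]
knob 126 66.61599542106435 [410.4 439.2 122.1] 39.494868173708475 [406.2 443.5 137.2]
knob 216 18.843482861628708 [410.4 439.2 122.1] 73.62691301331144 [404.8 436.4 133.3]
knobopen 6 55.19818911603957 [410.5 442.6 124.6] 80.51937860022022 [653.7 313.3 197.2]
knobopen -24 59.736042302891626 [410.4 439.2 122.1] 62.233267058463746 [622.2 288.5 235.3]
knobopen -54 37.588726178745304 [410.4 439.2 122.1] 69.38737586300185 [646.7 308.3 204.6]
knobopen 186 55.19818911603957 [410.5 442.6 124.6] 37.84046435348773 [406.2 443.5 137.2]
knobopen 156 59.736042302891605 [410.4 439.2 122.1] 37.97757828190571 [406.2 443.5 137.2]
knobopen 126 37.588726178745304 [410.4 439.2 122.1] 42.9788
[... 643 characters left out ...]
3]
handle 216 14.602670888125367 [554.8 245.5 120.5] 63.71876228773863 [400.  152.6 172.4]
pulled 6 38.42548822325352 [492.4 191.6 140.5] 52.01885218586808 [547.8 231.3 150.6]
pulled -24 38.487294781630695 [404.8 436.4 133.3] 36.99726531780242 [511.5 201.  151.9]
pulled -54 75.42230829347156 [400.  152.6 172.4] 41.94125421349086 [538.1 225.9 150. ]
pulled 186 38.42548822325351 [492.4 191.6 140.5] 103.47242355553388 [404.8 436.4 133.3]
pulled 156 38.487294781630695 [404.8 436.4 133.3] 80.55179456874188 [404.8 436.4 133.3]
pulled 126 75.42230829347154 [400.  152.6 172.4] 48.57120594135244 [400.8 439.8 135.1]
pulled 216 37.12539999737175 [404.  436.  122.8] 66.83999865292952 [400.  152.6 172.4]
```

Request:
{"name": "move_arm", "arguments": {
  "plan": [
    {"x": 10, "y": -5, "z": 38, "rx": 0, "ry": 0, "rz": 0},
    {"x": 10, "y": -5, "z": 38, "rx": 0, "ry": 0, "rz": 0},
    {"x": 10, "y": -5, "z": 38, "rx": 0, "ry": 0, "rz": 0},
    {"x": 10, "y": -5, "z": 38, "rx": 0, "ry": 0, "rz": 0},
    {"x": 10, "y": -5, "z": 38, "rx": 0, "ry": 0, "rz": 0},
    {"x": 0, "y": 0, "z": 0, "rx": 0, "ry": 0, "rz": 0.117},
    {"x": 0, "y": 0, "z": 0, "rx": 0, "ry": 0, "rz": 0.117},
    {"x": 0, "y": 0, "z": 0, "rx": 0, "ry": 0, "rz": 0.117},
    {"x": 0, "y": 0, "z": 0, "rx": 0, "ry": 0, "rz": 0}
  ],
  "grip": 0.7
}}

```text
time_s: 6.1
ee_pos: [492.9, 353.6, 248.9]
ee_rot: [180.0, 0.0, -14.3]
force: [-0.2, -0.2, 0.3]
gripper_width: 63.6
gripper_force: 0.0
```

```bash
python3 m2.py w2.png
```

```text
[492.9 353.6 248.9] [180.    0.  -14.3] 6.1 [ 34.6  20.2  81.8  -0.   78.  138.9]
cam [563.6 336.5 419.6]
lock_knob 0.77 [291.5 207.3] [513.5 383.7  72. ]
lock_outer_end 0.56 [280.3 209.2] [509.7 400.1  39. ]
lock_stop 0.78 [253.7 221.1] [504.4 430.7  39. ]
lock_stop 0.44 [280.5 209.5] [509.3 400.   39. ]
shuttle_handle 0.69 [376.8 228.5] [471.1 308.9  64. ]
handle_home 0.85 [372.1 229.4] [471.4 313.6  64. ]
pointer 0.63 [403.1 198. ] [487.4 271.9  28. ]
pointer 0.51 [417.5 236.5] [442.  264.9  28. ]
mark_line 0.48 [417.3 234.8] [443.9 264.7  28. ]
fixture 0.74 [340.2 150.6] [550.7 324.3   0. ]
lock_bar 0.73 [324.4 192.1] [515.  351.3  34. ]
```

View pics/w2.png

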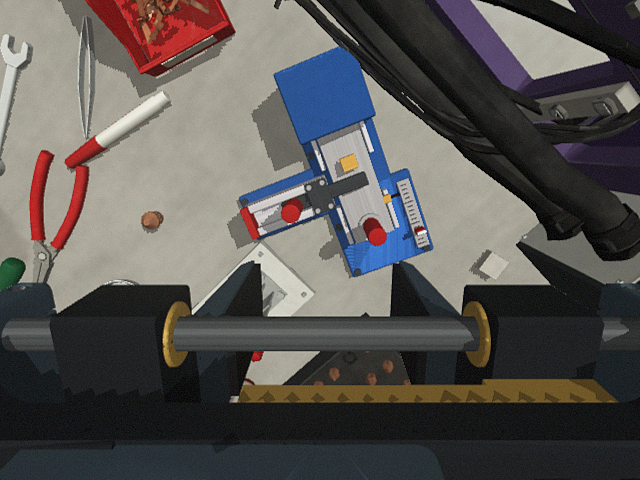

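The closer wrist view shows the knob top at about (292,207), handle (372,228), pointer (393,197), mark (420,231) and stop (250,222). Next: triangulate and work out the mark travel.

Run:
```python
from h import *
import pickle
np.set_printoptions(precision=1,suppress=True)
w1=pickle.load(open("w1.png.pkl","rb"));w2=pickle.load(open("w2.png.pkl","rb"));t=grab_frame("top");s=grab_frame("side")
for n,o in dict(knob=[(w1,(292,140.6)),(w2,(291.5,207.3)),(s,(295.7,254.8))],handle=[(w1,(342.3,178.6)),(w2,(376.8,228.5)),(s,(326.5,254.3))],mark=[(w1,(365.8,194)),(w2,(417.3,234.8)),(s,(345.2,262.9))],ptr=[(w1,(366.1,162)),(w2,(403.1,198)),(t,(329.6,247.4))],stop=[(w1,(265.1,143)),(w2,(253.7,221.1)),(t,(252.9,239.9)),(s,(289,280))]).items(): print(n,*tri(o),tri(o[:2])[0])
# depth at knob/handle tops
R,T=cam(w2)
for u,v in((291,205),(291,210),(374,225),(372,222),(378,235)):
    z=w2["z_map"][v,u];print(u,v,w2["img"][v,u],R.T@(np.array([(u-w2["cx"])/w2["fx"]*z,(v-w2["cy"])/w2["fy"]*z,z])-T))
c=cv2.cvtColor(w2["img"][160:280,230:450],cv2.COLOR_RGB2BGR)
cv2.imwrite("pics/w2c.png",cv2.resize(c,(800,436),interpolation=cv2.INTER_CUBIC))
```

```text
knob [512.6 382.7  84.1] [np.float64(2.4006435062293794), np.float64(2.701558801538766), np.float64(3.294008820504662)] [512.2 386.3  60.7]
handle [468.9 309.2  63.5] [np.float64(2.1952808012196656), np.float64(2.0479794674247738), np.float64(0.3625496294690876)] [464.6 307.7  39.4]
mark [442.9 266.   27.6] [np.float64(2.2766257162544483), np.float64(1.6064131695518826), np.float64(1.6512741944919118)] [444.6 267.1  31.9]
ptr [491.7 272.8  39. ] [np.float64(2.931951101946028), np.float64(2.3237796907423154), np.float64(3.739165251613466)] [494.  277.8  62.1]
stop [503.9 426.6  43.2] [np.float64(1.7532529148382234), np.float64(3.2484198077280904), np.float64(3.529071011062993), np.float64(1.978828901819879)] [505.2 428.2  46.6]
291 205 [193  47  42] [518.1 381.2  89.5]
291 210 [181  40  36] [514.  382.2  91.1]
374 225 [105  28  29] [477.9 311.6  74.5]
372 222 [110  36  35] [477.8 311.8  60. ]
378 235 [179  36  35] [470.6 310.9  86.5]
```

View pics/w2c.png

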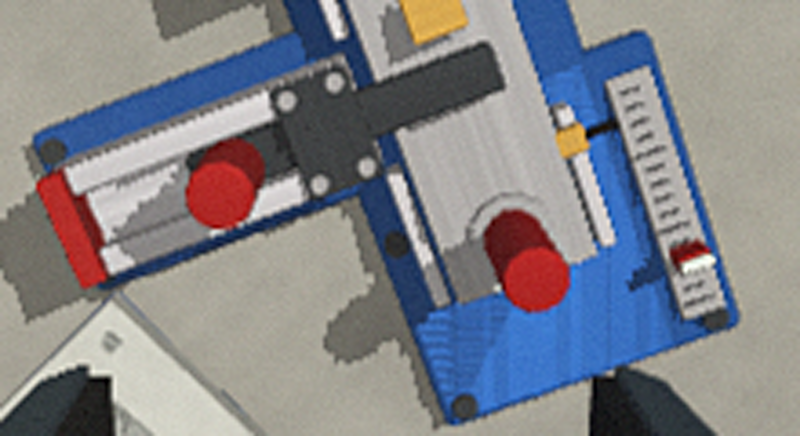

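Run:
```python
from h import *
import pickle
np.set_printoptions(precision=1,suppress=True)
w2=pickle.load(open("w2.png.pkl","rb"))
g={}
for n,p,z in(("knob",(221,195),90),("handle",(536,278),86),("ptr",(620,126),28),("mark",(700,261),31),("stopR",(77,174),52),("stopL",(104,285),52)):
    g[n]=at_z(w2,(230+p[0]/3.636-.4,160+p[1]/3.636-.4),z);print(n,g[n])
# fixture orientation: knob/handle geometry
a=np.radians(5.7);X=np.array([np.cos(a),np.sin(a),0]);Y=np.array([-X[1],X[0],0])
print("ptr-handle",(g["ptr"]-g["handle"])@X,"travel",(g["ptr"]-g["mark"])@X,"knob-handle",(g["knob"]-g["handle"])@X,(g["knob"]-g["handle"])@Y,"stop-knob",((g["stopR"]+g["stopL"])/2-g["knob"])@Y)
```

```text
knob [511.1 383.7  90. ]
handle [469.7 312.   86. ]
ptr [492.1 274.2  28. ]
mark [447.3 259.5  31. ]
stopR [520.6 426.2  52. ]
stopL [488.4 428.3  52. ]
ptr-handle 18.528841391505654 travel 46.041405795862026 knob-handle 48.28333920812453 67.31374233933003 stop-knob 43.93957461946406
```

Request:
{"name": "move_arm", "arguments": {
  "plan": [
    {"x": 5, "y": -17, "z": 20, "rx": 0, "ry": 0, "rz": 0},
    {"x": 5, "y": -16.5, "z": 20, "rx": 0, "ry": 0, "rz": 0},
    {"x": 0, "y": 0, "z": 40, "rx": 0, "ry": 0, "rz": 0},
    {"x": 0, "y": 0, "z": 40, "rx": 0, "ry": 0, "rz": 0},
    {"x": 0, "y": 0, "z": 30, "rx": 0, "ry": 0, "rz": 0},
    {"x": 0, "y": 0, "z": 25, "rx": 0, "ry": 0, "rz": 0},
    {"x": 0, "y": 0, "z": 0, "rx": 0, "ry": 0, "rz": 0}
  ]
}}

```text
time_s: 7.4
ee_pos: [508.3, 382.3, 70.0]
ee_rot: [179.6, 0.3, -14.3]
force: [-0.8, -0.1, -0.1]
gripper_width: 63.7
gripper_force: 0.0
```

Request:
{"name": "move_arm", "arguments": {
  "plan": [
    {"x": 1, "y": -1, "z": 8, "rx": 0, "ry": 0, "rz": 0},
    {"x": 1, "y": -1, "z": 6, "rx": 0, "ry": 0, "rz": 0},
    {"x": 0, "y": 0, "z": 0, "rx": 0, "ry": 0, "rz": 0}
  ]
}}

```text
time_s: 7.7
ee_pos: [513.5, 385.6, 60.2]
ee_rot: [-180.0, -0.0, -14.3]
force: [0.5, -0.8, 0.1]
gripper_width: 63.9
gripper_force: 0.0
```

Request:
{"name": "move_arm", "arguments": {
  "plan": [
    {"x": 0, "y": 0, "z": 0, "rx": 0, "ry": 0, "rz": 0},
    {"x": 0, "y": 0, "z": 0, "rx": 0, "ry": 0, "rz": 0},
    {"x": 0, "y": 0, "z": 0, "rx": 0, "ry": 0, "rz": 0},
    {"x": 0, "y": 0, "z": 0, "rx": 0, "ry": 0, "rz": 0},
    {"x": 0, "y": 0, "z": 0, "rx": 0, "ry": 0, "rz": 0}
  ],
  "grip": 0,
  "squeeze": 25
}}

```text
time_s: 8.2
ee_pos: [513.1, 385.4, 60.1]
ee_rot: [-180.0, -0.0, -14.3]
force: [0.3, 0.7, 0.0]
gripper_width: 26.7
gripper_force: 0.0
```

Request:
{"name": "move_arm", "arguments": {
  "plan": [
    {"x": 0, "y": 0, "z": 0, "rx": 0, "ry": 0, "rz": 0},
    {"x": 0, "y": 0, "z": 0, "rx": 0, "ry": 0, "rz": 0},
    {"x": 0, "y": 0, "z": 0, "rx": 0, "ry": 0, "rz": 0}
  ]
}}

```text
time_s: 8.5
ee_pos: [512.9, 385.1, 59.9]
ee_rot: [180.0, 0.0, -14.3]
force: [-1.3, -1.3, 1.0]
gripper_width: 17.5
gripper_force: 25.0
```

Request:
{"name": "move_arm", "arguments": {
  "plan": [
    {"x": -1.7, "y": -4.7, "z": 0, "rx": 0, "ry": 0, "rz": 0},
    {"x": -1.7, "y": -4.7, "z": 0, "rx": 0, "ry": 0, "rz": 0},
    {"x": -1.7, "y": -4.7, "z": 0, "rx": 0, "ry": 0, "rz": 0},
    {"x": -1.7, "y": -4.7, "z": 0, "rx": 0, "ry": 0, "rz": 0},
    {"x": -1.7, "y": -4.7, "z": 0, "rx": 0, "ry": 0, "rz": 0},
    {"x": 0, "y": 0, "z": 0, "rx": 0, "ry": 0, "rz": 0}
  ]
}}

```text
time_s: 9.1
ee_pos: [510.2, 410.8, 59.9]
ee_rot: [180.0, 0.0, -14.2]
force: [-2.0, -4.4, 3.6]
gripper_width: 17.2
gripper_force: 25.0
```

Moving smoothly at low force; continue to the stop.

Request:
{"name": "move_arm", "arguments": {
  "plan": [
    {"x": -0.7, "y": -1.9, "z": 0, "rx": 0, "ry": 0, "rz": 0},
    {"x": -0.7, "y": -1.9, "z": 0, "rx": 0, "ry": 0, "rz": 0},
    {"x": -0.5, "y": -1.4, "z": 0, "rx": 0, "ry": 0, "rz": 0},
    {"x": 0, "y": 0, "z": 0, "rx": 0, "ry": 0, "rz": 0}
  ]
}}

```text
time_s: 9.5
ee_pos: [509.7, 414.7, 59.9]
ee_rot: [179.9, 0.0, -14.2]
force: [-1.2, -6.0, 5.2]
gripper_width: 17.0
gripper_force: 25.0
```

Request:
{"name": "move_arm", "arguments": {
  "plan": [
    {"x": -0.7, "y": -1.9, "z": 0, "rx": 0, "ry": 0, "rz": 0},
    {"x": -0.4, "y": -1, "z": 0, "rx": 0, "ry": 0, "rz": 0},
    {"x": 0, "y": 0, "z": 0, "rx": 0, "ry": 0, "rz": 0}
  ]
}}

```text
time_s: 9.8
ee_pos: [509.6, 415.2, 60.0]
ee_rot: [179.6, -0.0, -14.2]
force: [-1.0, -12.0, 7.1]
gripper_width: 17.1
gripper_force: 25.1
```

Request:
{"name": "move_arm", "arguments": {
  "plan": [
    {"x": -0.7, "y": -1.9, "z": 0, "rx": 0, "ry": 0, "rz": 0},
    {"x": -0.7, "y": -1.9, "z": 0, "rx": 0, "ry": 0, "rz": 0},
    {"x": 0, "y": 0, "z": 0, "rx": 0, "ry": 0, "rz": 0},
    {"x": 0, "y": 0, "z": 0, "rx": 0, "ry": 0, "rz": 0}
  ]
}}

```text
time_s: 10.2
ee_pos: [509.5, 415.6, 60.1]
ee_rot: [179.2, -0.1, -14.1]
force: [0.0, -21.2, 11.0]
gripper_width: 17.8
gripper_force: 25.1
```

Run:
```python
from h import *
f=grab_frame("wrist")
c=cv2.cvtColor(f["img"],cv2.COLOR_RGB2BGR)
cv2.imwrite("pics/w3.png",c)
```

```text
(no output)
```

View pics/w3.png

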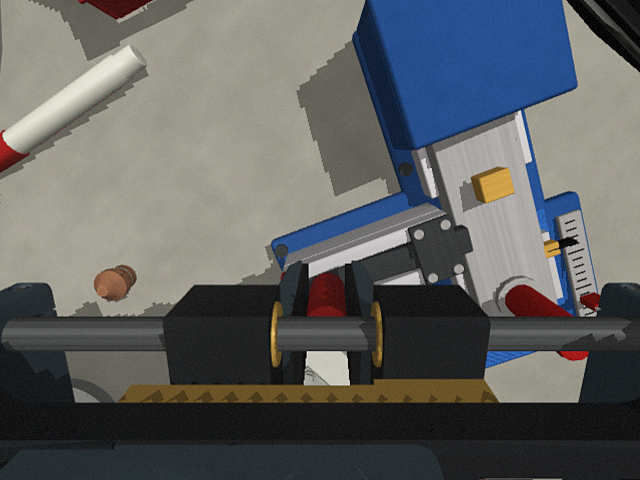

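The bar is against the stop: 21 N with no further motion. Its inner end, near (470,245), is off the lug's path, with the lug at (493,185). Relax and release.

Request:
{"name": "move_arm", "arguments": {
  "plan": [
    {"x": 1, "y": 2.8, "z": 0, "rx": 0, "ry": 0, "rz": 0},
    {"x": 0, "y": 0, "z": 0, "rx": 0, "ry": 0, "rz": 0}
  ]
}}

```text
time_s: 10.45
ee_pos: [509.6, 415.3, 60.1]
ee_rot: [179.5, -0.0, -14.2]
force: [-0.7, -13.7, 8.3]
gripper_width: 17.4
gripper_force: 25.1
```

Request:
{"name": "move_arm", "arguments": {
  "plan": [
    {"x": 0, "y": 0, "z": 0, "rx": 0, "ry": 0, "rz": 0},
    {"x": 0, "y": 0, "z": 0, "rx": 0, "ry": 0, "rz": 0},
    {"x": 0, "y": 0, "z": 0, "rx": 0, "ry": 0, "rz": 0},
    {"x": 0, "y": 0, "z": 0, "rx": 0, "ry": 0, "rz": 0},
    {"x": 0, "y": 0, "z": -20, "rx": 0, "ry": 0, "rz": 0},
    {"x": 0, "y": 0, "z": -30, "rx": 0, "ry": 0, "rz": 0},
    {"x": 0, "y": 0, "z": -30, "rx": 0, "ry": 0, "rz": 0},
    {"x": 0, "y": 0, "z": 0, "rx": 0, "ry": 0, "rz": 0}
  ],
  "grip": 0.6
}}

```text
time_s: 11.25
ee_pos: [511.9, 422.6, 144.8]
ee_rot: [-179.5, -0.3, -14.3]
force: [1.2, -0.2, -0.2]
gripper_width: 54.3
gripper_force: 0.0
```

```bash
python3 m2.py w4.png
```

```text
[511.9 422.6 144.8] [-179.5   -0.3  -14.3] 11.25 [ 38.5  28.6  83.4   0.   67.4 142.8]
cam [581.2 404.3 316. ]
lock_knob 0.92 [339.2 253.9] [508.7 416.1  72. ]
lock_outer_end 0.82 [321.4 245.6] [508.8 429.5  39. ]
lock_outer_end 0.66 [529.8 258.6] [458.9 274.3  39. ]
lock_stop 0.97 [323.3 249.4] [505.5 428.8  39. ]
shuttle_handle 0.59 [493.1 269.5] [468.1 312.3  64. ]
handle_home 0.66 [494.3 266.4] [470.2 311.2  64. ]
pointer 0.82 [517.8 218.2] [489.8 274.5  28. ]
mark_line 0.72 [537.1 271.1] [441.8 264.6  28. ]
fixture 0.73 [431.2 158.4] [549.2 325.4   0. ]
lock_bar 0.91 [377.6 227.6] [510.9 383.7  34. ]
```

View pics/w4.png

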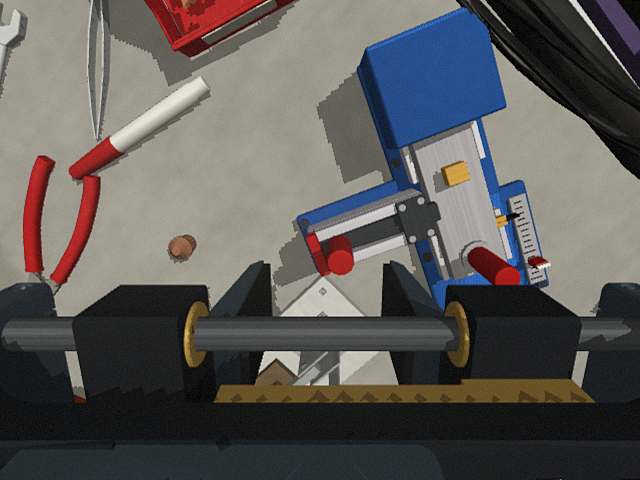

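The bar's outer end is flush with the stop at (322,247). The pointer tip is at (515,216) and the mark line at (541,265). Move over the handle.

Request:
{"name": "move_arm", "arguments": {
  "plan": [
    {"x": -3.3, "y": 29.5, "z": 0, "rx": 0, "ry": 0, "rz": 0},
    {"x": -3.3, "y": 29.5, "z": 0, "rx": 0, "ry": 0, "rz": 0},
    {"x": -3.3, "y": 29.5, "z": 0, "rx": 0, "ry": 0, "rz": 0},
    {"x": -3.3, "y": 29.5, "z": 0, "rx": 0, "ry": 0, "rz": 0},
    {"x": 0, "y": 0, "z": 10, "rx": 0, "ry": 0, "rz": 0},
    {"x": 0, "y": 0, "z": 0, "rx": 0, "ry": 0, "rz": 0},
    {"x": 0, "y": 0, "z": 0, "rx": 0, "ry": 0, "rz": 0}
  ]
}}

```text
time_s: 12.45
ee_pos: [468.1, 309.5, 129.7]
ee_rot: [-180.0, -0.0, -14.3]
force: [-0.0, 0.6, 0.2]
gripper_width: 54.4
gripper_force: 0.0
```

```bash
python3 m2.py w5.png
python3 - <<'E'
import cv2
c=cv2.imread("pics/w5.png");cv2.imwrite("pics/w5c.png",cv2.resize(c[140:340,240:500],(780,600),interpolation=cv2.INTER_CUBIC))
E
```

```text
[468.1 309.5 129.7] [-180.    -0.   -14.3] 12.45 [ 32.3  20.9  98.7   0.   60.4 136.6]
cam [538.8 292.4 300.4]
lock_knob 0.6 [151.9 238.2] [508.7 415.4  72. ]
lock_outer_end 0.86 [154.  232.6] [507.9 430.2  39. ]
lock_outer_end 0.29 [392.4 242.5] [457.8 263.4  39. ]
lock_stop 0.7 [155.7 234.5] [506.3 429.5  39. ]
shuttle_handle 0.86 [323.6 254.4] [468.8 312.4  64. ]
handle_home 0.8 [325.8 250.9] [470.8 310.4  64. ]
handle_home 0.72 [284.  130.6] [551.7 316.2  64. ]
pointer 0.96 [364.1 198.2] [492.8 275.6  28. ]
mark_line 0.55 [390.8 255.9] [444.1 265.5  28. ]
fixture 0.85 [282.6 134.5] [552.6 324.5   0. ]
lock_bar 0.71 [213.9 210.5] [512.1 384.3  34. ]
```

View pics/w5c.png

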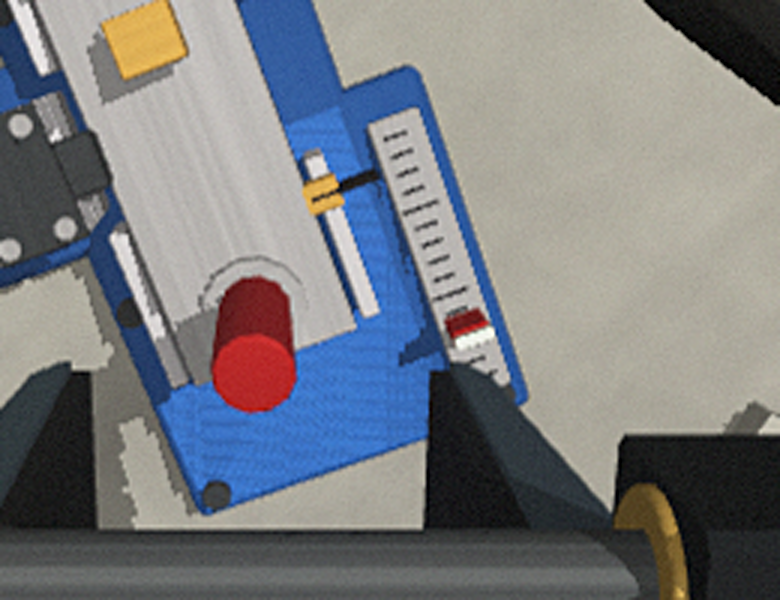

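The crop shows the handle top at (255,372), the pointer tip at (378,176), and the mark's white top line running from about (457,343) to (492,326). Fingers straddle the handle.

Run:
```python
from h import *
import pickle
np.set_printoptions(precision=1,suppress=True)
f=pickle.load(open("w5.png.pkl","rb"))
P=lambda u,v,z: at_z(f,(240+(u+.5)/3-.5,140+(v+.5)/3-.5),z)
a=np.radians(5.7);X=np.array([np.cos(a),np.sin(a),0]);Y=np.array([-X[1],X[0],0])
pts=dict(tip=(378,176,28),proot=(345,187,28),whiteC=(474,333,31),whL=(457,343,31),whR=(492,326,31),whTopL=(452,338,31),whBotL=(460,349,31),redTopL=(446,325,14),handle=(255,372,86),net_m=(452,348,31),scA=(372,124,14),scB=(420,108,14),lug=(158,30,44))
o=P(378,176,28)
for n,p in pts.items(): q=P(*p);print(n,q,"rel tip X,Y",(q-o)@X,(q-o)@Y)
# edge direction of plate right side -> fixture yaw
A=P(415,70,10);B=P(522,395,10);d=A-B;print("yaw",np.degrees(np.arctan2(d[1],d[0])))
A=P(205,512,10);B=P(428,437,10);d=A-B;print("yaw",np.degrees(np.arctan2(d[1],d[0]))-90)
cv2.imwrite("pics/mk.png",cv2.resize(cv2.cvtColor(f["img"][190:270,340:420],cv2.COLOR_RGB2BGR),(600,600),interpolation=cv2.INTER_NEAREST))
```

```text
tip [492.5 274.5  28. ] rel tip X,Y 0.0 0.0
proot [491.8 283.   28. ] rel tip X,Y 0.1960104897210172 8.537668927303013
whiteC [448.  259.9  31. ] rel tip X,Y -45.71435370614692 -10.085958200379054
whL [446.4 264.6  31. ] rel tip X,Y -46.77413987543657 -5.246822690376279
whR [448.7 255.1  31. ] rel tip X,Y -45.50263422773806 -14.90913723513637
whTopL [448.1 265.6  31. ] rel tip X,Y -45.07375316349509 -4.4508499847938925
whBotL [444.7 264.2  31. ] rel tip X,Y -48.55941659237225 -5.487397288221088
redTopL [446.3 264.7  14. ] rel tip X,Y -46.902243958833466 -5.144493637710489
handle [469.4 311.4  86. ] rel tip X,Y -19.300233579171454 39.02633521549504
net_m [445.5 266.1  31. ] rel tip X,Y -47.61002499779299 -3.6547886572770736
scA [503.5 272.1  14. ] rel tip X,Y 10.774206755315827 -3.4658105695325325
scB [504.5 259.3  14. ] rel tip X,Y 10.430224338131593 -16.272426660858688
lug [539.5 316.2  44. ] rel tip X,Y 50.975456614743834 36.81181904560456
yaw 6.117097072688896
yaw 5.785833080391114
```

View pics/mk.png

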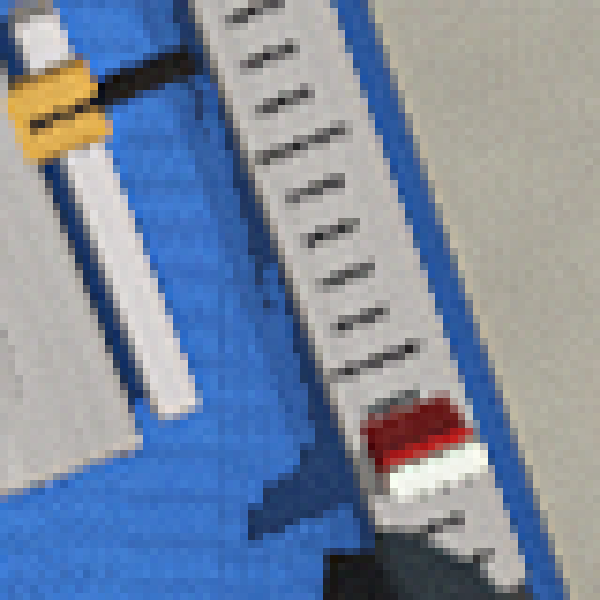

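Request:
{"name": "move_arm", "arguments": {
  "plan": [
    {"x": 0.8, "y": -2.2, "z": 20, "rx": 0, "ry": 0, "rz": 0},
    {"x": 0, "y": 0, "z": 30, "rx": 0, "ry": 0, "rz": 0},
    {"x": 0, "y": 0, "z": 20, "rx": 0, "ry": 0, "rz": 0},
    {"x": 0, "y": 0, "z": 6, "rx": 0, "ry": 0, "rz": 0},
    {"x": 0, "y": 0, "z": 0, "rx": 0, "ry": 0, "rz": 0},
    {"x": 0, "y": 0, "z": 0, "rx": 0, "ry": 0, "rz": 0}
  ]
}}

```text
time_s: 13.55
ee_pos: [469.7, 311.2, 54.9]
ee_rot: [-179.9, -0.1, -14.3]
force: [-0.6, -1.5, 0.7]
gripper_width: 54.9
gripper_force: 0.0
```

Request:
{"name": "move_arm", "arguments": {
  "plan": [
    {"x": 0, "y": 0, "z": 0, "rx": 0, "ry": 0, "rz": 0},
    {"x": 0, "y": 0, "z": 0, "rx": 0, "ry": 0, "rz": 0},
    {"x": 0, "y": 0, "z": 0, "rx": 0, "ry": 0, "rz": 0},
    {"x": 0, "y": 0, "z": 0, "rx": 0, "ry": 0, "rz": 0},
    {"x": 0, "y": 0, "z": 0, "rx": 0, "ry": 0, "rz": 0},
    {"x": 0, "y": 0, "z": 0, "rx": 0, "ry": 0, "rz": 0},
    {"x": 0, "y": 0, "z": 0, "rx": 0, "ry": 0, "rz": 0}
  ],
  "grip": 0,
  "squeeze": 45
}}

```text
time_s: 14.25
ee_pos: [469.0, 310.7, 54.0]
ee_rot: [180.0, -0.0, -14.3]
force: [-1.6, -0.2, 2.8]
gripper_width: 17.1
gripper_force: 45.0
```

Request:
{"name": "move_arm", "arguments": {
  "plan": [
    {"x": -1.88, "y": 0.69, "z": 0, "rx": 0, "ry": 0, "rz": 0},
    {"x": -2.81, "y": 1.03, "z": 0, "rx": 0, "ry": 0, "rz": 0},
    {"x": -3.75, "y": 1.38, "z": 0, "rx": 0, "ry": 0, "rz": 0},
    {"x": -3.75, "y": 1.38, "z": 0, "rx": 0, "ry": 0, "rz": 0},
    {"x": -3.75, "y": 1.38, "z": 0, "rx": 0, "ry": 0, "rz": 0},
    {"x": -3.75, "y": 1.38, "z": 0, "rx": 0, "ry": 0, "rz": 0},
    {"x": -3.75, "y": 1.38, "z": 0, "rx": 0, "ry": 0, "rz": 0},
    {"x": -3.75, "y": 1.38, "z": 0, "rx": 0, "ry": 0, "rz": 0},
    {"x": -3.75, "y": 1.38, "z": 0, "rx": 0, "ry": 0, "rz": 0},
    {"x": -2.81, "y": 1.03, "z": 0, "rx": 0, "ry": 0, "rz": 0}
  ]
}}

```text
time_s: 15.25
ee_pos: [434.8, 306.7, 54.1]
ee_rot: [-180.0, -0.2, -14.2]
force: [7.6, -3.1, -2.0]
gripper_width: 17.2
gripper_force: 45.0
```

Request:
{"name": "move_arm", "arguments": {
  "plan": [
    {"x": -2.8, "y": 1.03, "z": 0, "rx": 0, "ry": 0, "rz": 0},
    {"x": -1.88, "y": 0.69, "z": 0, "rx": 0, "ry": 0, "rz": 0},
    {"x": -1, "y": 0.37, "z": 0, "rx": 0, "ry": 0, "rz": 0},
    {"x": -0.94, "y": 0.35, "z": 0, "rx": 0, "ry": 0, "rz": 0},
    {"x": 0, "y": 0, "z": 0, "rx": 0, "ry": 0, "rz": 0},
    {"x": 0, "y": 0, "z": 0, "rx": 0, "ry": 0, "rz": 0}
  ]
}}

```text
time_s: 15.85
ee_pos: [428.0, 305.9, 54.1]
ee_rot: [-180.0, -0.2, -14.2]
force: [7.8, -3.9, -2.2]
gripper_width: 16.9
gripper_force: 45.0
```

```bash
python3 m2.py w6.png
python3 - <<'E'
import cv2
c=cv2.imread("pics/w6.png");cv2.imwrite("pics/w6c.png",cv2.resize(c[130:330,260:500],(720,600),interpolation=cv2.INTER_NEAREST))
E
```

```text
[428.  305.9  54.1] [-180.    -0.2  -14.2] 15.85 [ 34.4  22.9 108.8  -0.2  48.2 138.7]
cam [498.  288.9 225.1]
lock_knob 0.6 [ 24.9 197.8] [507.7 416.2  72. ]
lock_outer_end 0.9 [ 54.3 195. ] [507.5 428.6  39. ]
shuttle_handle 0.63 [327.9 302. ] [427.8 306.3  64. ]
shuttle_handle 0.59 [ 23.2 194.4] [509.8 422.9  64. ]
handle_home 0.62 [293.4 221.6] [469.1 311.7  64. ]
pointer 0.95 [380.7 220.3] [451.6 270.6  28. ]
mark_line 0.51 [392.9 231.7] [443.7 265.4  28. ]
fixture 0.58 [245.2  62.5] [551.6 322.5   0. ]
lock_bar 0.77 [143.2 165.5] [510.4 382.1  34. ]
lock_bar 0.18 [ 53.9 198.2] [506.2 433.3  34. ]
```

View pics/w6c.png

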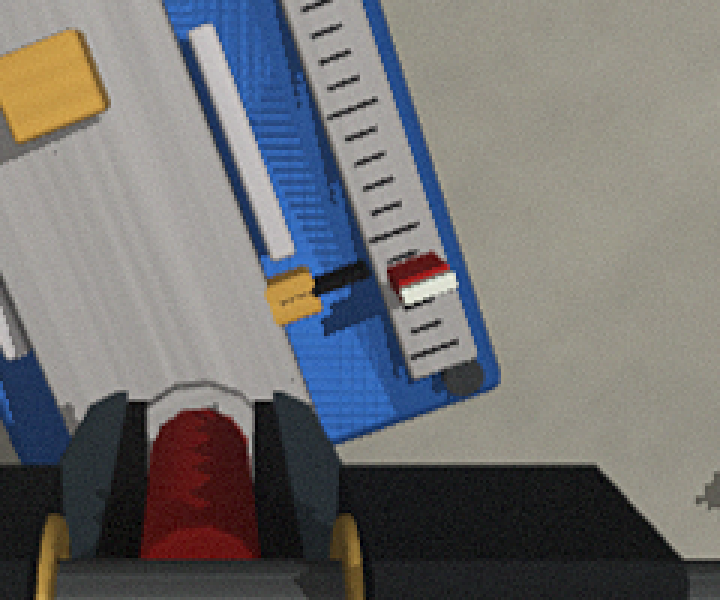

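The pointer tip is at crop (367,270), the mark's white line at (402,298)–(457,281): a few mm short still.

```bash
cat > r.py <<'E'
from h import *
import pickle,sys
np.set_printoptions(precision=1,suppress=True)
f=pickle.load(open(sys.argv[1],"rb"));u0,v0,tx,ty=map(float,sys.argv[2:6]);M=[tuple(map(float,m.split(","))) for m in sys.argv[6:]]
P=lambda u,v,z: at_z(f,(u0+(u+.5)/3-.5,v0+(v+.5)/3-.5),z)
a=np.radians(5.9);X=np.array([np.cos(a),np.sin(a),0]);Y=np.array([-X[1],X[0],0])
o=P(tx,ty,28);print(o)
for m in M: q=P(*m);print(m,(q-o)@X,(q-o)@Y)
E
python3 r.py w6.png.pkl 260 130 367 270 316,285,28 342,277,28 402,299,31 457,282,31 398,294,31 406,304,31 430,290,31 389,274,14 440,255,14
```

```text
[451.8 269.8  28. ]
(316.0, 285.0, 28.0) 0.5452727657962975 9.558800664828443
(342.0, 277.0, 28.0) 0.32889111295779716 4.656558723177127
(402.0, 299.0, 31.0) -6.483835716973991 -4.046242855183051
(457.0, 282.0, 31.0) -6.890007209055483 -14.217221170840055
(398.0, 294.0, 31.0) -5.358503237469882 -3.6495198997519767
(406.0, 304.0, 31.0) -7.611817960897993 -4.443899954425923
(430.0, 290.0, 31.0) -6.630378308007575 -9.253290050006376
(389.0, 274.0, 14.0) -5.633579615615181 -4.780518507779638
(440.0, 255.0, 14.0) -5.453334311352737 -15.170418958993466
```

```bash
cat > prof.py <<'E'
from h import *
import pickle,sys
a=np.radians(5.9);X=np.array([np.cos(a),np.sin(a),0]);Y=np.array([-X[1],X[0],0])
def prof(f,o,z,xs,ys):
    R,t=cam(f);K=np.array([[f["fx"],0,f["cx"]],[0,f["fy"],f["cy"]],[0,0,1]])
    im=cv2.cvtColor(f["img"],cv2.COLOR_RGB2BGR)[...,::-1].astype(np.float32)
    pts=np.array([[o+X*x+Y*y for y in ys] for x in xs]);pts[...,2]=z
    q=cv2.projectPoints(pts.reshape(-1,3),f["rvec"],f["tvec"],K,None)[0].reshape(len(xs),len(ys),2).astype(np.float32)
    return cv2.remap(np.ascontiguousarray(im),q[...,0],q[...,1],cv2.INTER_LINEAR).mean(1)
for n in sys.argv[1:]:
    f=pickle.load(open(n,"rb"));o=np.array([445.5,260.,0]);print(n)
    xs=np.arange(-5,9,.5)
    for x,c in zip(xs,prof(f,o,31,xs,np.arange(-2.5,2.6,.5))): print(x,round(float((o+X*x)@X),1),c.astype(int))
    o=np.array([451.5,270.,0]) if "w6" in n else np.array([492.5,274.5,0]); 
    o2=o+Y*4;xs=np.arange(-5,5,.5);g=prof(f,o2,28,xs,np.arange(-2,2.1,.5)).mean(1);w=np.clip(80-g,0,None);print("ptr X",(o2@X)+(w*xs).sum()/w.sum(),g.astype(int))
E
python3 prof.py w5.png.pkl w6.png.pkl
```

```text
w5.png.pkl
-5.0 464.9 [145 141 139]
-4.5 465.4 [121 119 117]
-4.0 465.9 [138 137 134]
-3.5 466.4 [169 167 163]
-3.0 466.9 [186 182 179]
-2.5 467.4 [184 181 178]
-2.0 467.9 [182 179 176]
-1.5 468.4 [177 174 171]
-1.0 468.9 [181 179 174]
-0.5 469.4 [202 202 193]
0.0 469.9 [226 228 219]
0.5 470.4 [239 241 233]
1.0 470.9 [241 243 235]
1.5 471.4 [240 244 236]
2.0 471.9 [230 238 227]
2.5 472.4 [199 202 189]
3.0 472.9 [160 131 121]
3.5 473.4 [167  77  70]
4.0 473.9 [176  39  37]
4.5 474.4 [154  30  29]
5.0 474.9 [115  28  29]
5.5 475.4 [97 26 27]
6.0 475.9 [101  28  27]
6.5 476.4 [104  28  28]
7.0 476.9 [104  27  27]
7.5 477.4 [105  26  26]
8.0 477.9 [113  43  41]
8.5 478.4 [124  78  76]
ptr X 518.8917942682589 [113 117 117 117 118 119 118 110  89  54  35  32  30  30  51  87 114 120
 117 118]
w6.png.pkl
-5.0 464.9 [134 132 130]
-4.5 465.4 [162 159 156]
-4.0 465.9 [162 159 155]
-3.5 466.4 [161 159 156]
-3.0 466.9 [160 157 154]
-2.5 467.4 [163 160 156]
-2.0 467.9 [161 158 154]
-1.5 468.4 [131 129 127]
-1.0 468.9 [105 105 102]
-0.5 469.4 [164 166 157]
0.0 469.9 [220 223 209]
0.5 470.4 [221 224 210]
1.0 470.9 [220 223 209]
1.5 471.4 [224 227 214]
2.0 471.9 [212 219 206]
2.5 472.4 [159 161 151]
3.0 472.9 [134  87  81]
3.5 473.4 [161  38  36]
4.0 473.9 [146  27  26]
4.5 474.4 [97 25 25]
5.0 474.9 [85 24 24]
5.5 475.4 [89 24 23]
6.0 475.9 [88 21 20]
6.5 476.4 [89 20 20]
7.0 476.9 [103  50  49]
7.5 477.4 [125 102 100]
8.0 477.9 [112 111 110]
8.5 478.4 [121 120 118]
ptr X 476.58065944559496 [ 58  58  55  61  74  86  87  74  43  27  28  27  23  19  28  62  90  95
  96 100]
```

Run:
```python
from h import *
import pickle
a=np.radians(5.9);X=np.array([np.cos(a),np.sin(a),0]);Y=np.array([-X[1],X[0],0])
for n in("w5","w6"):
    f=pickle.load(open(n+".png.pkl","rb"));R,t=cam(f);z=f["z_map"]
    v,u=np.mgrid[150:300,330:450];d=z[v,u];im=f["img"][v,u].astype(int)
    P=(np.stack([(u-f["cx"])/f["fx"]*d,(v-f["cy"])/f["fy"]*d,d],-1)-t)@R
    r,g,b=im[...,0],im[...,1],im[...,2]
    fx=P@X;fy=P@Y
    o=np.array([445.5,260.,0]); near=(abs(fx-o@X)<12)&(abs(fy-o@Y)<10)&(d>0)
    for k,m in dict(bright=(r>140)&(g<60),dark=(r<125)&(r>75)&(g<40),white=(r>205)&(g>205),strip=(abs(r-g)<8)&(r>150)&(r<190)).items():
        m=m&near
        if m.any(): print(n,k,m.sum(),"z",np.percentile(P[m][:,2],[10,50,90]).round(1),"X",np.percentile(fx[m],[5,50,95]).round(1),"Y",np.percentile(fy[m],[5,95]).round(1))
    m=(np.maximum(np.maximum(r,g),b)<50)&(d>0)&(abs(fy-(o@Y+14))<4)&(fx-o@X>0)&(fx-o@X<60)
    print(n,"ptr",m.sum(),np.percentile(P[m][:,2],[10,50,90]).round(1),np.percentile(fx[m],[5,50,95]).round(1))
```

```text
w5 bright 13 z [26.9 27.6 28.1] X [472.4 473.1 473.3] Y [209.3 216.5]
w5 dark 48 z [18.4 22.2 26.3] X [471.6 473.4 473.7] Y [209.3 217.4]
w5 white 51 z [29.5 30.5 31.7] X [463.3 470.9 472.1] Y [208.2 216.9]
w5 strip 155 z [13.1 13.9 14.7] X [459.2 474.4 481.3] Y [206.2 218.9]
w5 ptr 477 [132.4 153.5 168.7] [500.2 502.5 519. ]
w6 bright 29 z [26.5 27.5 28.5] X [472.2 472.6 473.2] Y [208.8 216.3]
w6 dark 76 z [18.5 22.6 26.9] X [473.  473.3 473.6] Y [209.2 217.1]
w6 white 77 z [30.1 31.1 31.8] X [469.7 470.8 471.9] Y [208.4 216.8]
w6 strip 435 z [12.9 13.8 14.6] X [459.2 474.6 481.3] Y [206.4 218.4]
w6 ptr 614 [ 31.9 141.9 146. ] [478.  484.7 486.3]
```

Depth settles it: the rear face is at X=473.4 and the white line's centre at 470.9, while the pointer is at 476.6. That leaves about 5.7 mm.

Request:
{"name": "move_arm", "arguments": {
  "plan": [
    {"x": -1.88, "y": 0.69, "z": 0, "rx": 0, "ry": 0, "rz": 0},
    {"x": -1.88, "y": 0.69, "z": 0, "rx": 0, "ry": 0, "rz": 0},
    {"x": -1.4, "y": 0.52, "z": 0, "rx": 0, "ry": 0, "rz": 0},
    {"x": 0, "y": 0, "z": 0, "rx": 0, "ry": 0, "rz": 0},
    {"x": 0, "y": 0, "z": 0, "rx": 0, "ry": 0, "rz": 0}
  ]
}}

```text
time_s: 16.85
ee_pos: [422.7, 305.3, 54.1]
ee_rot: [-180.0, -0.2, -14.2]
force: [7.5, -4.0, -2.4]
gripper_width: 17.0
gripper_force: 45.0
```

```bash
cat > fin.py <<'E'
from h import *
import sys
a=np.radians(5.9);X=np.array([np.cos(a),np.sin(a),0]);Y=np.array([-X[1],X[0],0])
s=state();print(s["ee_pos"],s["force"])
f=grab_frame("wrist");R,t=cam(f);z=f["z_map"]
v,u=np.mgrid[150:320,330:450];d=z[v,u];im=f["img"][v,u].astype(int)
P=(np.stack([(u-f["cx"])/f["fx"]*d,(v-f["cy"])/f["fy"]*d,d],-1)-t)@R
r,g,b=im[...,0],im[...,1],im[...,2];fx=P@X;fy=P@Y;o=np.array([445.5,260.,0])
near=(abs(fx-o@X)<12)&(abs(fy-o@Y)<8)&(d>0)
def rep(n,m):
    if m.any(): print(n,m.sum(),"z",np.percentile(P[m][:,2],[10,50,90]).round(1),"X",np.percentile(fx[m],[5,25,50,75,95]).round(1),"Y",np.percentile(fy[m],[5,95]).round(1))
rep("dark",(r<125)&(r>75)&(g<40)&near);rep("white",(r>205)&(g>205)&near&(P[...,2]>28))
rep("ptr",(im.max(-1)<50)&(d>0)&(P[...,2]>22)&(P[...,2]<33)&(abs(fy-(o@Y+15))<6)&(abs(fx-o@X)<15))
for l in("pointer","mark_line"):
    for q in landmark_of("wrist",l)[:1]: print(l,q["p"],at_z(f,q["point"],28)@X)
tf=grab_frame("top")
for l,zz in(("electrode_tip",22),("lock_outer_end",39),("lock_stop",39)):
    for q in landmark_of("top",l)[:1]: print(l,round(q["p"],2),at_z(tf,q["point"],zz))
print(state()["time_s"])
E
python3 fin.py
```

```text
[422.71127003 305.34220484  54.07647204] [ 7.54869748 -4.01070054 -2.38848992]
dark 65 z [18.5 22.7 26.9] X [473.1 473.2 473.3 473.4 473.6] Y [209. 217.]
white 80 z [30.1 31.  31.7] X [469.6 470.2 470.8 471.3 471.9] Y [208.4 216.8]
ptr 113 z [27.1 31.3 32.3] X [471.5 472.1 472.9 473.2 473.4] Y [222.4 231.6]
pointer 0.62 472.017560018897
mark_line 0.8 469.57777084149853
electrode_tip 0.51 [544.33385235 319.55883724  22.        ]
lock_outer_end 0.63 [507.02856566 426.40129595  39.        ]
lock_stop 0.96 [502.05149271 424.0101139   39.        ]
17.2
```

```bash
cat >> fin.py <<'E'
print("bins")
m=(im.max(-1)<45)&(d>0)&(P[...,2]>20)&(P[...,2]<40)&(abs(fy-(o@Y+15))<10)&(abs(fx-o@X)<15)
for y in np.arange(o@Y+5,o@Y+24,1.5):
    k=m&(abs(fy-y)<.75)
    if k.sum()>1: print(round(y-o@Y,1),k.sum(),"z",np.round([P[k][:,2].min(),np.median(P[k][:,2]),P[k][:,2].max()],1),"X",fx[k].min().round(1),np.median(fx[k]).round(1),fx[k].max().round(1))
E
python3 fin.py|sed -n '/bins/,$p'
```

```text
bins
9.5 12 z [26.4 31.1 32.2] X 471.7 473.0 473.5
11.0 16 z [26.7 31.5 32.1] X 471.6 472.9 473.8
12.5 17 z [27.3 31.2 33.1] X 471.5 473.1 473.7
14.0 16 z [25.3 31.1 32.2] X 471.8 473.1 473.7
15.5 16 z [26.7 31.7 32.9] X 471.9 473.0 473.5
17.0 16 z [26.8 31.9 32.8] X 471.5 472.9 473.6
18.5 13 z [27.6 31.  32.7] X 471.1 472.5 473.1
20.0 4 z [30.7 31.9 33.2] X 471.6 472.1 472.8
21.5 3 z [31.7 32.4 32.5] X 471.9 472.2 472.4
23.0 3 z [31.7 32.1 32.4] X 472.1 472.2 472.3
```

The pointer bar's top is at z≈31, so its centre is at X≈472.4 against the line at 470.8. Pull another 1.6 mm.

Request:
{"name": "move_arm", "arguments": {
  "plan": [
    {"x": -0.8, "y": 0.3, "z": 0, "rx": 0, "ry": 0, "rz": 0},
    {"x": -0.8, "y": 0.3, "z": 0, "rx": 0, "ry": 0, "rz": 0},
    {"x": 0, "y": 0, "z": 0, "rx": 0, "ry": 0, "rz": 0},
    {"x": 0, "y": 0, "z": 0, "rx": 0, "ry": 0, "rz": 0}
  ]
}}

```text
time_s: 17.95
ee_pos: [421.1, 305.1, 54.1]
ee_rot: [-180.0, -0.2, -14.2]
force: [8.5, -4.5, -2.8]
gripper_width: 17.0
gripper_force: 45.0
```

```bash
python3 fin.py
```

```text
[421.11027665 305.14175625  54.06139228] [ 8.5260532  -4.50966994 -2.81215442]
dark 66 z [19.  23.1 26.8] X [473.1 473.2 473.3 473.4 473.6] Y [209.  217.2]
white 77 z [29.8 30.9 31.7] X [469.7 470.1 470.8 471.4 471.8] Y [208.4 216.8]
ptr 113 z [27.5 31.5 32.3] X [470.  470.5 471.3 471.7 471.9] Y [222.4 231.5]
pointer 0.81 468.5471859996334
mark_line 0.78 470.13692411876093
electrode_tip 0.53 [512.37474959 416.51212526  22.        ]
lock_outer_end 0.66 [468.58777804 -75.51343071  39.        ]
lock_stop 0.9 [508.56263458 421.83010656  39.        ]
18.3
bins
9.5 15 z [26.2 31.6 32.5] X 469.9 471.2 471.9
11.0 17 z [25.6 30.7 32.9] X 470.1 471.6 471.8
12.5 16 z [26.6 31.3 33. ] X 470.0 471.4 471.9
14.0 17 z [25.8 31.3 32.4] X 469.9 471.3 472.0
15.5 15 z [27.  31.8 32.7] X 470.2 471.4 471.8
17.0 17 z [26.8 31.5 32.4] X 469.8 471.2 471.9
18.5 12 z [28.  31.6 31.9] X 469.9 471.1 471.8
20.0 3 z [31.3 32.3 32.4] X 470.0 470.5 471.2
```

Run:
```python
from h import *
np.set_printoptions(precision=1,suppress=True)
for c in("wrist","side","top"):
    f=grab_frame(c)
    for l,z in(("electrode_tip",22),("nest",22),("lock_knob",72)):
        for q in landmark_of(c,l)[:2]: print(c,l,round(q["p"],2),at_z(f,q["point"],z))
    if c=="wrist":
        im=f["img"].astype(int);d=f["z_map"];R,t=cam(f)
        v,u=np.nonzero((im[...,0]-im[...,2]>35)&(im[...,0]-im[...,1]>20)&(im[...,1]-im[...,2]>8)&(d>0));z=d[v,u]
        P=(np.c_[(u-f["cx"])/f["fx"]*z,(v-f["cy"])/f["fy"]*z,z]-t)@R
        k=(abs(P[:,1]-318)<25)&(P[:,0]>500)&(P[:,0]<600)&(P[:,2]<60);P=P[k]
        if len(P): print("copper",len(P),P.min(0),np.median(P,0),P.max(0))
```

```text
wrist electrode_tip 0.57 [539.6 318.2  22. ]
wrist electrode_tip 0.22 [514.9 456.6  22. ]
wrist nest 0.71 [541.1 319.6  22. ]
wrist lock_knob 0.63 [508.5 415.4  72. ]
copper 1465 [530.6 310.2  26.8] [539.3 318.7  40.9] [550.1 331.5  47.5]
side electrode_tip 0.43 [552.5 313.8  22. ]
side nest 0.94 [555.4 302.8  22. ]
side nest 0.53 [527.3 406.6  22. ]
top electrode_tip 0.63 [539.2 318.4  22. ]
top nest 0.84 [539.4 320.   22. ]
top nest 0.58 [385.3 181.4  22. ]
top lock_knob 0.81 [509.5 414.5  72. ]
top lock_knob 0.43 [466.8 -64.9  72. ]
```

The tip stands in its nest, with its top at about 46 mm, clear of the housing. The lock bar is open and the pointer is level, so I'm handing in.

```bash
python3 -c "from workcell import *;print(job_done())"
```

```text
the job is handed in; nothing more can be done
None
```

Job handed in at about 19 s: the lock bar is against its stop, the shuttle is held with its pointer about 0.2 mm from the index mark, and the tip stands in its nest clear of the housing; no verdict was returned.

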